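# Shut the block heater and lock its keypad

## Robot

A 6-joint arm with a two-finger parallel gripper is mounted at the origin on the work surface. World frame = base frame: x ahead of the robot, y to its left, z up, the work surface at z = 0. Lengths are in m, angles in rad, forces in N, time in s.
With the tool pointing down it reaches from about 0.35 to 0.775 m from the base axis. Payload 7.3 kg.
Tool frame: the origin (TCP) lies on the centre line of the jaws, within the pads' length; the fingertips stand 25 mm ahead of it and the grasp point (between the pads) lies 6 mm ahead of it; z points along the fingers, y is the direction in which the jaws open and shut (so a half turn about z gives the same grasp; the last joint's range is limited). The gripper opens to 92 mm and grips with 3 to 60 N. Pads are 19 mm wide; open, the fingers measure 130 mm over their backs; the gripper's body (75 mm by 190 mm) begins 47 mm behind the grasp point.
Start: joints at [1.107, 0.342, 1.524, -0, 1.275, -0.146], TCP at [0.164, 0.499, 0.252] pointing down, gripper open.
Joint ranges: [-2.53, 2.53], [-0.77, 2.02], [0.04, 2.7], [-1, 4.14], [0.28, 2.66], [-3.11, 3.11]. Speed limits (rad/s): [2.57, 2.57, 3.14, 3.14, 3.14, 3.14].

## Interface

Orientations are given as a rotation vector (axis times angle).
In Python, from station import read_state, camera, get_calibration, close_job gives the robot as it stands. The module is installed in compiled form; this text tells all that it offers.
- The arm moves only by the tool step_arm, never from a script. Its argument "steps" is one flat list of numbers, 7 for each row, row after row: the shift along the tool's x, y, z in units of 40 mm (1.0 is 40 mm), then the turn, a rotation vector about the tool's x, y, z in units of 5 degrees (1.0 is 5 degrees), then the opening in per cent of the stroke, from 0 (shut) to 100 (fully open). In form: [dx, dy, dz, rx, ry, rz, grip, dx, dy, dz, rx, ry, rz, grip, ...]. A call has 1 to 5 rows; each row shifts and turns the pose as measured when the row begins, along the tool's axes as they then stand; what a row does not reach is not made up. A row lasts 1/8 s, in which the tool goes at most 62.5 mm and 10.7 degrees, less where a joint would pass 70% of its speed; a pose out of reach is approached as far as the arm can. A call is refused whole if a number of a shift passes 1 or a number of a turn 1, either way. A call with a gripper value outside its range is refused whole. The fingers move at their own pace and stop on an object; "newtons" is the grip in N (left out, the last holds). Time passes only in rows, so rows that do not move let the fingers close. It gives the time, the measured TCP pose, the force and the opening at its end, in the units of the state.
- read_state(): the state, without advancing time (a new reading comes with each control period).
- camera(name): name is "scene" or "top" or "wrist"; returns the picture (480x640x3 uint8, red, green, blue); there is no depth.
- get_calibration(name): a dict with "camera_matrix" (3x3 intrinsics, pixels), "origin" and "attitude" of the camera in the world. Camera axes: x right, y up, looking along -z (the intrinsics and any distortion apply to the point x, -y, -z); pixel columns grow to the right and rows downward; lengths in m; the calibration is good to about 2 mm. A picture is of the moment at which its call begins: read the wrist's pose just before it. get_calibration takes no time and is no camera call; for the wrist camera it gives the pose at the moment of the call.
- close_job(): hands the job in, once; it reports no verdict.
The state is a dict: "time_s": time; "q": joint angles; "joint_vel": joint speeds; "joint_efforts": joint torques, N m; "tcp_pos": TCP position; "ee_rot": TCP orientation; "wrist_force": force on the tool from outside, world axes, zero at the start; "torque": the same for the moment, N m; "width": finger opening in m.
Only numpy, scipy, OpenCV 4.12 (cv2) and the standard library are available. Lean on these libraries where they do the work, as an engineer would, in place of code of your own. Each camera call takes 0.05 s, during which the arm holds its last target. There are 200 camera calls.

## Task

The samples are in the block heater: press its clear lid down until it is fully shut, then lock the keypad by pressing the two square arrow keys down together with the two fingertips, holding both down for at least two seconds and then letting go of both. Never press one arrow key on its own, leave the round start/stop key between them unpressed, and do not lift, drag or knock anything: everything is only touched and stays where it stands.

Things in the scene. Friction and masses are not known exactly. Their poses are not given: they have to be found in the camera images.
- bath: white dry-block heater, 260 mm deep (x) by 200 wide (y), 2.6 kg, loose on rubber feet. Origin: centre of its underside; own x from its front (keypad, nearest the robot) to its back (hinge), z up. Rear deck (x -35 to +130 mm) 80 mm high; before it the keypad panel slopes at 15 degrees down to the front edge (45 mm high at x = -130 mm), level from side to side
- lid (a joint): opening of the clear plastic lid in rad: 0 is fully shut, it grows as the front edge rises (starts about 0.5 to 0.95). Friction in the hinge keeps the lid where it is left; about 2 N down on the front lip moves it
- lid_lip (a point): top centre of the grey lip in the middle of the lid's front edge; moves with the lid. Lip 70 mm wide (heater's y), 26 mm deep, 6 mm thick, standing out 16 mm before the clear lid box (140 mm hinge to front, 170 mm wide, 30 mm high). Shut, this point is 145 mm in front of and 31 mm above the hinge axis, 112 mm above the work surface
- lid_hinge (a point): middle of the lid's hinge axis, at the back of the heater: x = +110 mm, z = 81 mm in the heater's frame; the axis runs along the heater's y
- key_left_top (a point): centre of the top face of the left arrow key (heater's y = +31 mm, x about -102 mm; 61 mm above the work surface when up): grey, square, 22 x 22 mm, 8 mm proud of the panel; this point's z points out of the panel, square to it (15 degrees from vertical, leaning to the front)
- key_right_top (a point): the same for the right arrow key (heater's y = -31 mm); the two arrow keys are 62 mm apart centre to centre, side by side and level
- key_mid_top (a point): centre of the top of the round start/stop key, 16 mm across and 8 mm proud, half-way between the arrow keys: not to be pressed
- key_left (a joint): travel of the left arrow key into the panel, m: 0 up, 0.004 fully down. Spring: starts to move at 0.9 N, fully down at 3 N, springs back when let go
- key_right (a joint): the same for the right arrow key
- key_mid (a joint): the same for the round start/stop key, same spring
- rack: loose white tube rack with blue-capped tubes, 118 x 64 mm, 100 mm high, beside the heater; origin at the centre of its underside; to be left alone
- tray: loose black tray of red-capped vials, 96 x 82 mm, 46 mm high, beside the heater; origin at the centre of its underside; to be left alone
- bottle: loose small amber bottle with a white cap, 42 mm across, 85 mm high, near the heater's front right corner; origin at the centre of its underside; to be left alone

How it is judged:
By the outcome, as a careful person would: the job done as asked, in the order asked, and still so for the second after the job is handed in, with the robot touching nothing.
It also fails if it takes over 43 s, if anything falls off the work surface, if the arm or the gripper's body presses on something with over 40 N, if the wrist force passes 120 N, or if a joint passes its speed limit or range.

## Working session

There is one attempt and no reset: what is moved stays moved. The work goes in short steps, Python scripts to look and compute and a tool call to move; the robot and the scene stay as the last step left them, time stands still between calls to the robot, and variables do not carry over. Pictures are saved under pics/ and viewed, about 8 in all and at most 12, crops included, and the job is handed in when it is done.

Besides the shell and the picture viewer there is one more tool, called after "Emit:" as name(argument=value, ...) on one line, values as JSON. step_arm: Moves the arm, as the interface text tells. Its arguments: {"type":"object","properties":{"steps":{"type":"array","items":{"type":"number"}},"newtons":{"type":"number"}},"required":["steps"]}

```bash
mkdir -p pics; python3 - <<'E'
from station import *
import cv2
s=read_state();print(s)
for n in("scene","top"):
    cv2.imwrite(f"pics/{n}0.png",camera(n)[:,:,::-1]);print(n,get_calibration(n))
E
```

```text
{'time_s': 0.0, 'q': array([ 1.10700563e+00,  3.42738164e-01,  1.52500366e+00,  1.93174900e-05,
        1.27540978e+00, -1.45985140e-01]), 'joint_vel': array([-8.08811842e-04, -1.29826715e-05,  1.10812882e-03, -4.95895370e-04,
        6.25865647e-04,  2.96813093e-03]), 'joint_efforts': array([-1.49016258e-03, -4.31244743e+01, -2.44213915e+01,  7.17689632e-02,
        5.60668192e-02, -1.29907166e-04]), 'tcp_pos': array([0.16385447, 0.49839058, 0.25104159]), 'ee_rot': array([-4.97041382e-01, -3.10153155e+00,  2.32678385e-03]), 'wrist_force': array([-0.96359874,  0.01430414,  0.18244448]), 'torque': array([0.01992703, 0.00785497, 0.0313905 ]), 'width': 0.0919681064788783}
scene {'camera_matrix': array([[556.85072457,   0.        , 321.18127254],
       [  0.        , 556.85072457, 227.80688392],
       [  0.        ,   0.        ,   1.        ]]), 'origin': array([ 1.0504449 , -0.45692834,  0.75309651]), 'attitude': array([0.76716909, 0.31696256, 0.7143801 ])}
top {'camera_matrix': array([[446.0227414 ,   0.        , 320.89702269],
       [  0.        , 446.0227414 , 233.88652975],
       [  0.        ,   0.        ,   1.        ]]), 'origin': array([0.43823849, 0.04176798, 0.84839756]), 'attitude': array([ 0.14885595, -0.14494677, -1.54438714])}
```

View pics/scene0.png

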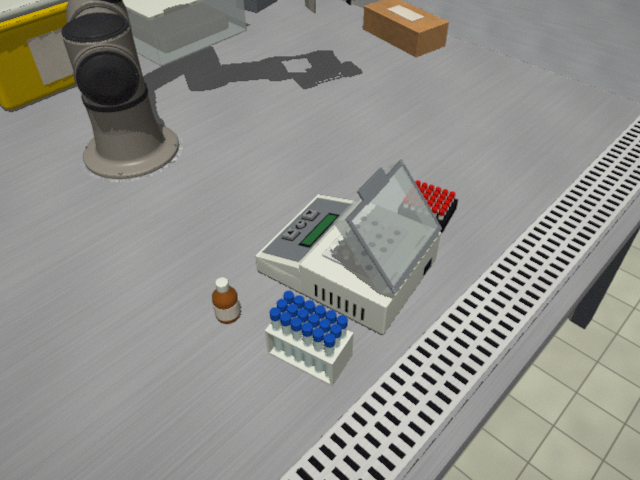

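View pics/top0.png

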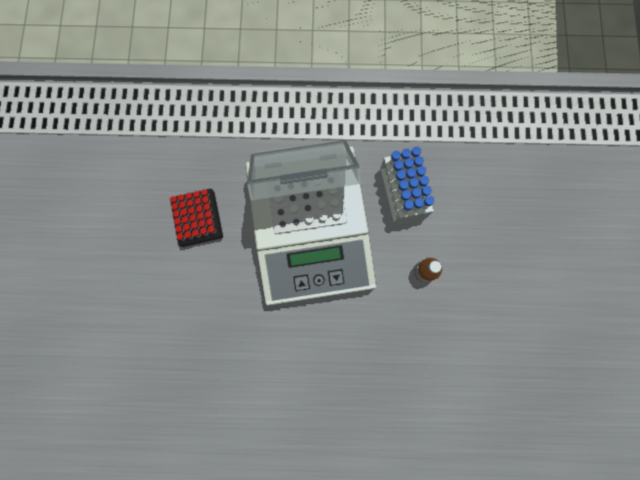

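The scene view shows the lid open, with its lip near (372,185). In the top view the arrow keys are near (302,283) and (336,278), the round key is near (319,280) and the lip is near (303,178). I'll refine these in enlarged crops.

```bash
cat > h.py <<'E'
import numpy as np, cv2
from station import *
from scipy.spatial.transform import Rotation as R
def ray(cal,u,v):
    K=cal["camera_matrix"];d=np.array([(u-K[0,2])/K[0,0],-(v-K[1,2])/K[1,1],-1])
    return cal["origin"],R.from_rotvec(cal["attitude"]).apply(d)
def plane(cal,u,v,z):
    o,d=ray(cal,u,v);return o+d*(z-o[2])/d[2]
def two(c1,p1,c2,p2):
    (a,d),(b,e)=ray(c1,*p1),ray(c2,*p2)
    t=np.linalg.lstsq(np.c_[d,-e],b-a,rcond=None)[0]
    p,q=a+t[0]*d,b+t[1]*e
    return (p+q)/2,np.linalg.norm(p-q)
def proj(cal,P):
    p=R.from_rotvec(cal["attitude"]).inv().apply(np.array(P)-cal["origin"]);K=cal["camera_matrix"]
    return K[0,0]*p[0]/-p[2]+K[0,2], -K[1,1]*p[1]/-p[2]+K[1,2]
E
python3 - <<'E'
from h import *
t=cv2.imread("pics/top0.png");s=cv2.imread("pics/scene0.png")
a=cv2.resize(t[130:310,235:385],None,fx=3,fy=3,interpolation=cv2.INTER_CUBIC)
b=cv2.resize(s[150:290,250:385],None,fx=3,fy=3,interpolation=cv2.INTER_CUBIC)
im=np.zeros((540,855,3),np.uint8);im[:,:450]=a;im[:420,450:]=b
cv2.imwrite("pics/c.png",im[:, :800])
ct=get_calibration("top")
hsv=cv2.cvtColor(t,cv2.COLOR_BGR2HSV)
g=cv2.inRange(hsv,(45,80,30),(85,255,255));
c=max(cv2.findContours(g,0,2)[0],key=cv2.contourArea);print("disp",cv2.minAreaRect(c))
for n,(u,v) in dict(L=(302,283),M=(319,280.5),R=(336,278)).items(): print(n,plane(ct,u,v,.061))
E
```

```text
disp ((314.7469787597656, 256.1671142578125), (11.467432975769043, 50.376102447509766), 81.57302856445312)
L [0.49902613 0.07672303 0.061     ]
M [0.50405924 0.04690519 0.061     ]
R [0.50910267 0.01702614 0.061     ]
```

View pics/c.png

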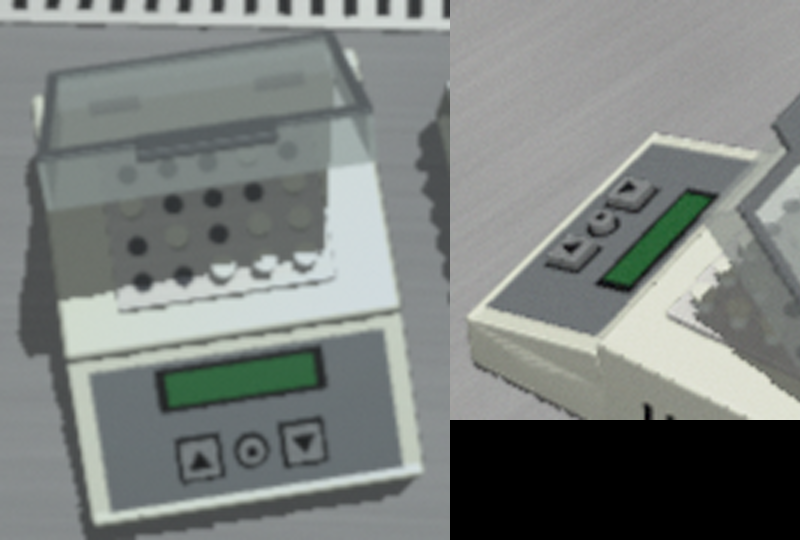

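```bash
cat >> h.py <<'E'
def pose():
    s=read_state();return s["tcp_pos"],R.from_rotvec(s["ee_rot"]),s
def tool(yaw,tilt):
    """tool z down, tilted by tilt to heater +x; y along +-heater y, the nearer to now"""
    z=R.from_euler('z',yaw).apply([np.sin(tilt),0,-np.cos(tilt)]);y=R.from_euler('z',yaw).apply([0,1,0])
    _,r,_=pose()
    if r.apply([0,1,0])@y<0:y=-y
    return R.from_matrix(np.c_[np.cross(y,z),y,z])
def plan(P,Rt,grip,n=None):
    p,r,s=pose();P=np.array(P);rv=(r.inv()*Rt).as_rotvec()
    if n is None:n=int(np.ceil(max(np.abs(r.inv().apply(P-p)).max()/.036,np.degrees(np.abs(rv)).max()/4.5,1)))
    L=[]
    for i in range(n):
        ri=r*R.from_rotvec(rv*i/n)
        L+=[*np.round(ri.inv().apply((P-p)/n)/.04,2),*np.round(np.degrees(rv/n)/5,2),grip]
    print(n);[print(", ".join(f"{x:g}" for x in L[k:k+35])) for k in range(0,len(L),35)]
E
python3 - <<'E'
from h import *
ct,cs=get_calibration("top"),get_calibration("scene")
for a,b in (((301.6,282.9),(310.5,212.5)),((318.6,279.9),(300.3,224)),((336.2,277.6),(290,232.5))):
    print("key",*two(ct,a,cs,b),plane(ct,*a,.061),plane(cs,*b,.061))
A,B=plane(ct,301.6,282.9,.061),plane(ct,336.2,277.6,.061)
# side edges of the body, in top crop, deck edge z=.08 and panel
e=lambda u,v,z:plane(ct,235+u/3-.33,130+v/3-.33,z)
for p,q,z in (((158,375),(322,348),.07),((70,360),(400,312),.08)):
    d=e(*q,z)-e(*p,z);print("yaw",np.degrees(np.arctan2(d[0],-d[1])),np.linalg.norm(d))
d=A-B;yaw=np.arctan2(-d[0],d[1]);print("yaw keys",np.degrees(yaw))
M=(A+B)/2;Rz=R.from_euler('z',yaw);O=M-Rz.apply([-.102,0,.061]);print("heater",O)
print("corners",[np.round(proj(ct,O+Rz.apply(c)),1) for c in ([-.13,.1,.045],[-.13,-.1,.045],[-.035,.1,.08])])
for th in np.arange(.5,1,.05):
    a=th+np.arctan2(31,145);r=.1483
    P=O+Rz.apply([.11-r*np.cos(a),0,.081+r*np.sin(a)]);print(round(th,2),P.round(3),np.round(proj(ct,P),1),np.round(proj(cs,P),1))
print("lip tri",*two(ct,(303.7,178),cs,(371,185)))
p,r,s=pose();print(r.as_matrix().round(3))
E
```

```text
key [0.50039936 0.07897177 0.06326205] 0.004284989455029394 [0.49918644 0.07743213 0.061     ] [0.49983029 0.08250939 0.061     ]
key [0.50588007 0.04835895 0.05879092] 0.0018455464280100285 [0.50509923 0.04763352 0.061     ] [0.50815625 0.04749771 0.061     ]
key [0.51048262 0.01761991 0.06194177] 0.0023545610200078402 [0.50981517 0.01668412 0.061     ] [0.51046673 0.01920183 0.061     ]
yaw 10.680919726746993 0.09772594120733694
yaw 9.625928263670314 0.1942469830969463
yaw keys 9.924255913168135
heater [6.04974524e-01 6.46374324e-02 6.24500451e-17]
corners [array([265.8, 305.1]), array([376.5, 288. ]), array([256.3, 249.9])]
0.5 [0.603 0.064 0.178] [308.9 210.1] [346.6 193.2]
0.55 [0.608 0.065 0.183] [308.3 206.1] [349.3 191.6]
0.6 [0.613 0.066 0.188] [307.7 202. ] [352.2 190.2]
0.65 [0.618 0.067 0.193] [307.1 197.7] [355.3 189. ]
0.7 [0.624 0.068 0.198] [306.4 193.2] [358.6 188. ]
0.75 [0.63  0.069 0.203] [305.8 188.6] [362.  187.1]
0.8 [0.636 0.07  0.207] [305.1 183.9] [365.5 186.4]
0.85 [0.642 0.071 0.21 ] [304.4 179.1] [369.2 185.9]
0.9 [0.648 0.072 0.214] [303.6 174.2] [373.1 185.7]
0.95 [0.655 0.073 0.217] [302.9 169.2] [377.  185.6]
lip tri [0.64349439 0.07250347 0.21210383] 0.0011739090724593956
[[-0.95   0.312 -0.001]
 [ 0.312  0.95  -0.001]
 [ 0.    -0.001 -1.   ]]
```

The two views agree: heater yaw is about 9.8°, lid about 0.87 rad and lip at (0.644, 0.072, 0.212). The triangulated key heights of 59–63 mm match the expected 61 mm. Next I'll move above the lip with the fingers shut.

```bash
cat >> h.py <<'E'
YAW=np.radians(9.8);RZ=R.from_euler('z',YAW)
O=np.array([.6055,.065,0])
def lip(th,off=-.006):
    a=th+np.arctan2(31,145);r=.1483
    return O+RZ.apply([.11-r*np.cos(a)+off,0,.081+r*np.sin(a)])
E
python3 - <<'E'
from h import *
P=lip(.87)+[0,0,.01+.035+.025];print(P);plan(P,tool(YAW,0),0)
E
```

```text
[0.6391846  0.07081834 0.28183782]
17
-0.86, -0.38, -0.04, -0, -0, -0.33, 0, -0.85, -0.4, -0.04, -0, -0, -0.33, 0, -0.84, -0.43, -0.04, -0, -0, -0.33, 0, -0.82, -0.45, -0.04, -0, -0, -0.33, 0, -0.81, -0.48, -0.04, -0, -0, -0.33, 0
-0.8, -0.5, -0.04, -0, -0, -0.33, 0, -0.78, -0.52, -0.04, -0, -0, -0.33, 0, -0.77, -0.54, -0.04, -0, -0, -0.33, 0, -0.75, -0.57, -0.04, -0, -0, -0.33, 0, -0.73, -0.59, -0.04, -0, -0, -0.33, 0
-0.72, -0.61, -0.04, -0, -0, -0.33, 0, -0.7, -0.63, -0.04, -0, -0, -0.33, 0, -0.68, -0.65, -0.05, -0, -0, -0.33, 0, -0.66, -0.67, -0.05, -0, -0, -0.33, 0, -0.64, -0.69, -0.05, -0, -0, -0.33, 0
-0.62, -0.7, -0.05, -0, -0, -0.33, 0, -0.6, -0.72, -0.05, -0, -0, -0.33, 0
```

Emit:
step_arm(steps=[-0.86,-0.38,-0.1,0,0,-0.33,0,-0.85,-0.4,-0.1,0,0,-0.33,0,-0.84,-0.43,-0.1,0,0,-0.33,0,-0.82,-0.45,-0.1,0,0,-0.33,0,-0.81,-0.48,-0.1,0,0,-0.33,0], newtons=20)

```text
time_s: 0.72
tcp_pos: [0.3053, 0.37, 0.2693]
ee_rot: [-0.257, -3.128, 0.008]
wrist_force: [0.3, 0.2, -0.4]
width: 0.0464
```

Emit:
step_arm(steps=[-0.8,-0.5,-0.1,0,0,-0.33,0,-0.78,-0.52,-0.1,0,0,-0.33,0,-0.77,-0.54,-0.1,0,0,-0.33,0,-0.75,-0.57,-0.1,0,0,-0.33,0,-0.73,-0.59,-0.1,0,0,-0.33,0])

```text
time_s: 1.35
tcp_pos: [0.45, 0.2407, 0.2884]
ee_rot: [-0.024, -3.134, 0.01]
wrist_force: [0.6, 0.9, -0.1]
width: 0.0006
```

```bash
python3 - <<'E'
from h import *
P=lip(.87)+[0,0,.01+.035+.025];p,r,s=pose();print(P,p,s["width"],s["time_s"],s["wrist_force"]);plan(P,tool(YAW,0),0)
E
```

```text
[0.6391846  0.07081834 0.28183782] [0.45000516 0.24074176 0.28841571] 0.0006427162297625474 1.35 [ 0.58389413  0.90432288 -0.12954254]
6
-0.8, -0.7, 0.03, -0.01, -0.01, -0.36, 0, -0.78, -0.72, 0.03, -0.01, -0.01, -0.36, 0, -0.75, -0.74, 0.03, -0.01, -0.01, -0.36, 0, -0.73, -0.77, 0.03, -0.01, -0.01, -0.36, 0, -0.71, -0.79, 0.03, -0.01, -0.01, -0.36, 0
-0.68, -0.81, 0.03, -0.01, -0.01, -0.36, 0
```

Emit:
step_arm(steps=[-0.8,-0.7,0,0,0,-0.36,0,-0.78,-0.72,0,0,0,-0.36,0,-0.75,-0.74,0,0,0,-0.36,0,-0.73,-0.77,0,0,0,-0.36,0,-0.71,-0.79,0,0,0,-0.36,0])

```text
time_s: 1.98
tcp_pos: [0.6121, 0.0945, 0.2863]
ee_rot: [0.231, -3.122, 0.008]
wrist_force: [-0.0, -0.1, -0.1]
width: 0.0004
```

```bash
python3 - <<'E'
from h import *
P=lip(.87)+[0,0,.01+.015+.025];p,r,s=pose();print(P,p,s["wrist_force"]);plan(P,tool(YAW,0),0,3)
E
```

```text
[0.6391846  0.07081834 0.26183782] [0.61208472 0.09447134 0.28629052] [-0.00670134 -0.12982226 -0.13646927]
3
-0.2, -0.23, 0.2, -0.02, -0.04, -0.09, 0, -0.19, -0.23, 0.2, -0.02, -0.04, -0.09, 0, -0.19, -0.23, 0.2, -0.02, -0.04, -0.09, 0
```

Emit:
step_arm(steps=[-0.21,-0.24,0.2,-0.02,-0.04,-0.1,0,-0.2,-0.24,0.2,-0.02,-0.04,-0.1,0,-0.2,-0.24,0.2,-0.02,-0.04,-0.1,0,0,0,0,0,0,0,0])

```text
time_s: 2.48
tcp_pos: [0.6414, 0.0679, 0.2582]
ee_rot: [0.271, -3.125, -0.003]
wrist_force: [-0.2, -0.3, -0.6]
width: 0.0006
```

```bash
python3 - <<'E'
from h import *
a=camera("top");b=camera("scene")
a=cv2.resize(a[130:310,235:385],None,fx=2.6,fy=2.6);b=cv2.resize(b[100:280,270:400],None,fx=2.6,fy=2.6)
cv2.imwrite("pics/d.png",np.hstack([a,b])[:,:,::-1])
p,r,s=pose();print(p,s["wrist_force"]);plan(lip(.87)+[0,0,.01+.025],tool(YAW,0),0,3)
E
```

```text
[0.6413325  0.06856596 0.25938326] [-0.20024969 -0.24367377  0.33875287]
3
0.01, 0.02, 0.1, 0.01, -0.01, 0.01, 0, 0.01, 0.02, 0.1, 0.01, -0.01, 0.01, 0, 0.01, 0.02, 0.1, 0.01, -0.01, 0.01, 0
```

View pics/d.png

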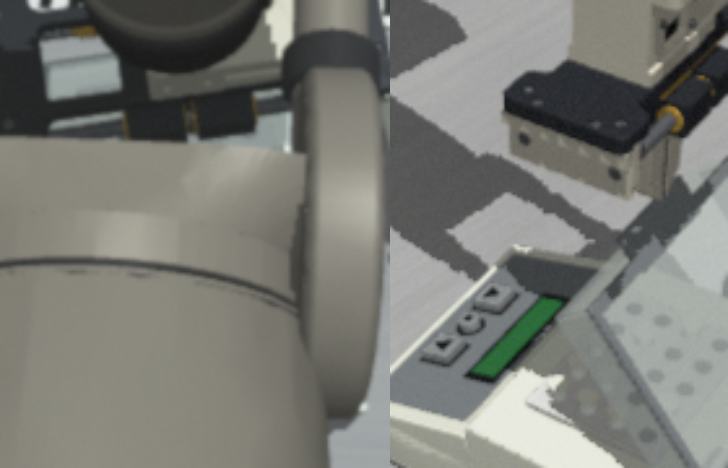

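The closed fingertips stand right above the lip, clear of the lid, at about (650,190) in the right half. Next I'll press the lid along its arc.

```bash
cat >> h.py <<'E'
def tip(th): # TCP for fingertips resting on the lip
    P=lip(th);P[2]+=.013*np.sin(th)+.025;return P
def arc(ths,dz=0,gain=1.08):
    p,r,s=pose();Rt=tool(YAW,0);rv=np.degrees((r.inv()*Rt).as_rotvec())/5
    L=[]
    for i,t in enumerate(ths):
        P=tip(t)+[0,0,dz];d=r.inv().apply(P-p)/.04*gain;p=P
        L+=[*d.round(2),*(rv.round(2)+0 if i==0 else [0,0,0]),0]
    print(", ".join(f"{x:g}" for x in L))
E
python3 - <<'E'
from h import *
arc([.87,.82,.76,.70,.64],-.002)
E
```

```text
0.05, 0.07, 0.39, 0.03, -0.04, 0.03, 0, 0.17, 0, 0.11, 0, 0, 0, 0, 0.2, 0, 0.15, 0, 0, 0, 0, 0.19, 0, 0.16, 0, 0, 0, 0, 0.18, 0, 0.17, 0, 0, 0, 0
```

Emit:
step_arm(steps=[0.05,0.07,0.39,0.03,-0.04,0.03,0,0.17,0,0.11,0,0,0,0,0.2,0,0.15,0,0,0,0,0.19,0,0.16,0,0,0,0,0.18,0,0.17,0,0,0,0])

```text
time_s: 3.2
tcp_pos: [0.6089, 0.0666, 0.2253]
ee_rot: [-0.271, 3.119, -0.007]
wrist_force: [-2.1, -2.4, 5.2]
width: 0.0008
```

```bash
python3 - <<'E'
from h import *
p,r,s=pose();print(p,tip(.64),s["wrist_force"]);arc([.58,.52,.46,.40,.34],-.002)
E
```

```text
[0.60894748 0.06655632 0.22526515] [0.61160347 0.06605425 0.22523931] [-2.10862805 -2.40329359  5.20757831]
0.11, -0.02, 0.23, -0.06, 0.11, 0.03, 0, 0.17, 0, 0.19, 0, 0, 0, 0, 0.16, 0, 0.2, 0, 0, 0, 0, 0.15, 0, 0.21, 0, 0, 0, 0, 0.13, 0, 0.22, 0, 0, 0, 0
```

In contact at about 5 N, with the motion following the arc. I'll continue.

Emit:
step_arm(steps=[0.11,-0.02,0.23,-0.06,0.11,0.03,0,0.17,0,0.19,0,0,0,0,0.16,0,0.2,0,0,0,0,0.15,0,0.21,0,0,0,0,0.13,0,0.22,0,0,0,0])

```text
time_s: 3.82
tcp_pos: [0.5771, 0.0614, 0.1806]
ee_rot: [0.268, -3.128, -0.003]
wrist_force: [2.1, -0.9, 1.3]
width: 0.0005
```

```bash
python3 - <<'E'
from h import *
p,r,s=pose();print(p,tip(.34),s["wrist_force"]);arc([.27,.20,.14,.08,.04],-.002)
E
```

```text
[0.57710664 0.06136405 0.18055994] [0.58344546 0.06119052 0.18792851] [ 2.12231548 -0.87911916  1.25593937]
-0.03, -0.03, 0.12, 0.02, -0.03, 0, 0, 0.12, -0, 0.28, 0, 0, 0, 0, 0.09, -0, 0.24, 0, 0, 0, 0, 0.08, -0, 0.25, 0, 0, 0, 0, 0.04, -0, 0.17, 0, 0, 0, 0
```

```bash
python3 - <<'E'
from h import *
b=camera("scene");cv2.imwrite("pics/e.png",cv2.resize(b[120:300,250:450],None,fx=3,fy=3)[:,:,::-1])
E
```

```text
(no output)
```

View pics/e.png

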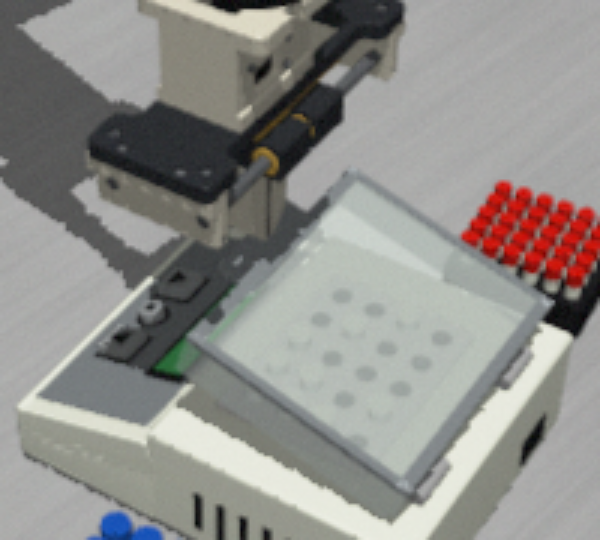

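The lid has come down to about 0.3 rad, with the fingertips on the front part of the lip near (255,245). I'll shift them slightly back and carry on down.

Emit:
step_arm(steps=[-0.1,-0.03,0.1,0.02,-0.03,0,0,0.11,0,0.26,0,0,0,0,0.08,0,0.23,0,0,0,0,0.07,0,0.24,0,0,0,0,0.04,0,0.17,0,0,0,0])

```text
time_s: 4.5
tcp_pos: [0.5679, 0.0589, 0.1366]
ee_rot: [0.268, -3.128, -0.001]
wrist_force: [-2.8, 0.3, 36.5]
width: 0.0008
```

```bash
python3 - <<'E'
from h import *
p,r,s=pose();print(p,tip(.04),tip(0),s["wrist_force"]);arc([.0],-.001)
E
```

```text
[0.5678601  0.05890794 0.13660945] [0.56641197 0.05824832 0.14329928] [0.56507589 0.05801754 0.13700486] [-2.83033001  0.32050125 36.50795442]
0.08, -0.01, 0.02, 0.01, -0.02, 0, 0
```

The lid is on its stop: tip height is 111.6 mm against 112 expected, and the force rose to 36 N. I'll lift off and open to key spacing.

Emit:
step_arm(steps=[0,0,-0.3,0,0,0,0,0,0,-0.8,0,0,0,0,0.6,0,-0.9,0,0,0,48,1,0,-0.5,0,0,0,48,1,0,-0.3,0,0,0,48])

```text
time_s: 5.12
tcp_pos: [0.4644, 0.041, 0.2505]
ee_rot: [0.269, -3.126, -0.002]
wrist_force: [-0.2, -0.3, 0.5]
width: 0.0259
```

Emit:
step_arm(steps=[0.8,0,0,0,-0.8,0,48,0.5,0,0,0,-0.8,0,48,0.3,0,0,0,-0.8,0,48,0,0,0,0,0,0,48])

```text
time_s: 5.62
tcp_pos: [0.3979, 0.03, 0.2496]
ee_rot: [-0.25, 2.915, 0.027]
wrist_force: [0.6, -0.7, 0.7]
width: 0.0438
```

```bash
python3 - <<'E'
from h import *
p,r,s=pose();print(p,r.as_matrix().round(3),s["width"],s["wrist_force"],s["time_s"])
for n in("top","scene","wrist"):
    i=camera(n);cv2.imwrite(f"pics/{n}1.png",i[:,:,::-1])
a,b=[cv2.imread(f"pics/{n}1.png") for n in("wrist","scene")]
cv2.imwrite("pics/f.png",np.vstack([cv2.resize(a,(400,300)),cv2.resize(b[150:300,250:450],(400,300))]))
E
```

```text
[0.39789897 0.02995349 0.24964192] [[-0.962 -0.17   0.211]
 [-0.166  0.985  0.037]
 [-0.215  0.    -0.977]] 0.04376315459588481 [ 0.57708675 -0.67852217  0.69184941] 5.625
```

View pics/f.png

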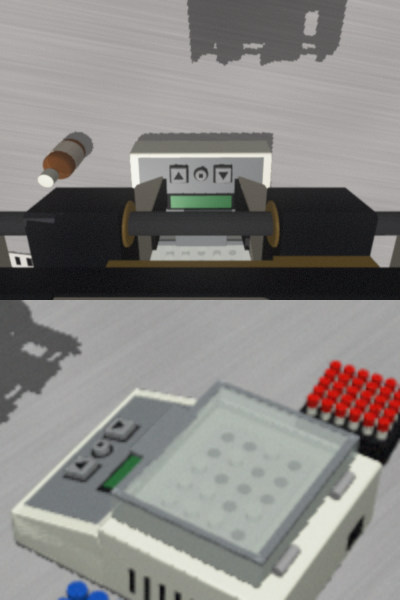

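The lid looks shut and flat. The wrist view shows both arrow keys, near (286,280) and (357,279) at full size, so I'll refine them there.

```bash
python3 - <<'E'
from h import *
a=cv2.imread("pics/wrist1.png")
cv2.imwrite("pics/g.png",cv2.resize(a[210:330,260:380],None,fx=5,fy=5,interpolation=cv2.INTER_CUBIC))
print(get_calibration("wrist"))
E
```

```text
{'camera_matrix': array([[422.27396059,   0.        , 320.54007373],
       [  0.        , 422.27396059, 236.78790693],
       [  0.        ,   0.        ,   1.        ]]), 'origin': array([0.29823885, 0.01120631, 0.36212277]), 'attitude': array([-0.36954361, -0.43862128,  1.70084748])}
```

View pics/g.png

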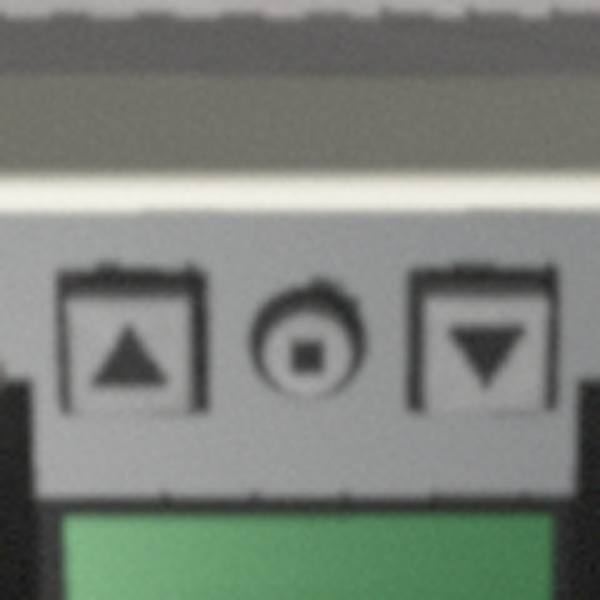

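```bash
cat >> h.py <<'E'
def keyT(K,h,back=.0): # TCP for tips h above key tops, square to the panel
    n=RZ.apply([-np.sin(np.radians(15)),0,np.cos(np.radians(15))])
    return K+n*(.025+h)
E
python3 - <<'E'
from h import *
c=get_calibration("wrist")
A,B=plane(c,285.4,279.8,.061),plane(c,356.8,279.8,.061);d=A-B
print(A,B,np.linalg.norm(d),np.degrees(np.arctan2(-d[0],d[1])),(A+B)/2, O+RZ.apply([-.102,0,.061]))
p,r,s=pose();print(s["width"])
E
```

```text
[0.50923922 0.01685818 0.061     ] [0.49872208 0.07760025 0.061     ] 0.06164583684665781 -170.17695590415028 [0.50398065 0.04722922 0.061     ] [0.50498839 0.04763863 0.061     ]
0.04399259239877023
```

The wrist-based fix agrees with the first estimate within 1 mm: mid-point (0.504, 0.047), yaw 9.8°, spacing 61.6 mm. Next is an approach square to the panel.

```bash
cat >> h.py <<'E'
KM=np.array([.504,.0472,.061]);T15=np.radians(15)
E
python3 - <<'E'
from h import *
P=keyT(KM,.02);print(P);plan(P,tool(YAW,T15),48,5)
E
```

```text
[0.4925231  0.04521759 0.10446666]
5
-0.3, -0, 0.81, -0, -0.1, 0, 48, -0.29, -0, 0.81, -0, -0.1, 0, 48, -0.29, -0, 0.82, -0, -0.1, 0, 48, -0.28, -0, 0.82, -0, -0.1, 0, 48, -0.27, -0, 0.82, -0, -0.1, 0, 48
```

Emit:
step_arm(steps=[-0.3,0,0.8,0,-0.1,0,48,-0.29,0,0.8,0,-0.1,0,48,-0.29,0,0.8,0,-0.1,0,48,-0.28,0,0.8,0,-0.1,0,48,-0.2,0,0.5,0,-0.1,0,48])

```text
time_s: 6.4
tcp_pos: [0.4955, 0.0456, 0.1155]
ee_rot: [-0.25, 2.868, 0.03]
wrist_force: [-0.2, -0.0, -0.0]
width: 0.044
```

```bash
python3 - <<'E'
from h import *
P=keyT(KM,.01);p,r,s=pose();print(P,p,s["wrist_force"],s["width"]);plan(P,tool(YAW,T15),48,3)
E
```

```text
[0.49507352 0.04565813 0.0948074 ] [0.49549871 0.04556626 0.11552369] [-0.16098616 -0.00431584 -0.01884895] 0.044016069390934186
3
0.05, 0, 0.17, -0.01, 0.01, 0.01, 48, 0.05, 0, 0.17, -0.01, 0.01, 0.01, 48, 0.05, 0, 0.17, -0.01, 0.01, 0.01, 48
```

Emit:
step_arm(steps=[0.06,0,0.17,-0.01,0.01,0.01,48,0.05,0,0.17,0,0,0,48,0.05,0,0.17,0,0,0,48,0,0,0,0,0,0,48])

```text
time_s: 6.9
tcp_pos: [0.4953, 0.0459, 0.0918]
ee_rot: [-0.251, 2.872, 0.033]
wrist_force: [-0.2, -0.0, -0.4]
width: 0.0439
```

```bash
python3 - <<'E'
from h import *
P=keyT(KM,.006);p,r,s=pose();print(P,p,s["wrist_force"],s["width"],"tool y z-comp",r.apply([0,1,0])[2]);plan(P,tool(YAW,T15),48,1)
i=camera("wrist");j=camera("scene")
cv2.imwrite("pics/k.png",np.hstack([cv2.resize(i[180:360,210:430],(390,320)),cv2.resize(j[130:290,240:400],(390,320))])[:,:,::-1])
E
```

```text
[0.49609369 0.04583434 0.0909437 ] [0.4953158  0.0458677  0.09175605] [-0.22627495 -0.01576563 -0.3969179 ] 0.04394412850208642 tool y z-comp 6.769935453731363e-05
1
-0.01, -0, 0.02, 0.01, -0.03, 0.03, 48
```

View pics/k.png

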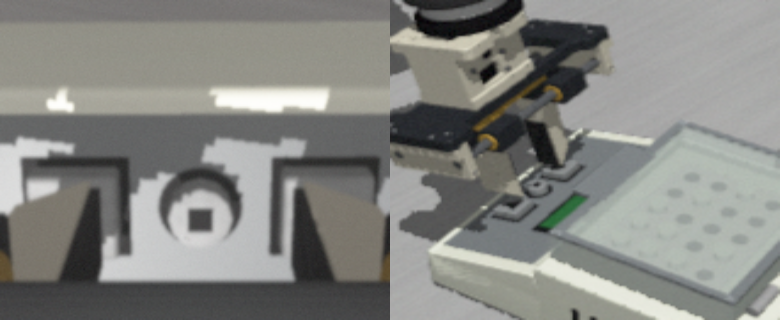

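The tips stand about 6 mm above both keys, level to under 0.1 mm and symmetric about the round key. I'll press both in one swift row and hold.

Emit:
step_arm(steps=[0,0,0.27,0,0,0,48,0,0,0.05,0,0,0,48,0,0,0.04,0,0,0,48,0,0,0.04,0,0,0,48])

```text
time_s: 7.5
tcp_pos: [0.4999, 0.0463, 0.0806]
ee_rot: [-0.252, 2.867, 0.031]
wrist_force: [-14.7, -2.6, 30.3]
width: 0.044
```

```bash
python3 - <<'E'
from h import *
p,r,s=pose();n=-tool(YAW,T15).apply([0,0,1]);print(s["time_s"],"h mm",((p-KM)@n-.025)*1e3,s["wrist_force"],s["torque"],r.apply([0,1,0])[2])
E
```

```text
7.5 h mm -4.946778909941864 [-14.65348215  -2.58728382  30.29116989] [-0.28600768  1.38428327 -0.06420606] -0.0014541714797230501
```

Both keys are bottomed: depth is about 4.9 mm by my estimate, and 33 N is more than needed. I'll hold with less push.

Emit:
step_arm(steps=[0,0,0.01,0,0,0,48,0,0,0.02,0,0,0,48,0,0,0.02,0,0,0,48,0,0,0.02,0,0,0,48,0,0,0.02,0,0,0,48])

```text
time_s: 8.12
tcp_pos: [0.4997, 0.0463, 0.0809]
ee_rot: [-0.252, 2.864, 0.031]
wrist_force: [-6.4, -1.9, 14.9]
width: 0.0442
```

```bash
python3 - <<'E'
from h import *
p,r,s=pose();n=-tool(YAW,T15).apply([0,0,1]);print(s["time_s"],"h mm",((p-KM)@n-.025)*1e3,s["wrist_force"],s["torque"],r.apply([0,1,0])[2],p)
E
```

```text
8.125 h mm -4.604255314372259 [-6.44750752 -1.93585926 14.87958127] [-0.13909536  0.81080624 -0.07970809] -0.001870740956612802 [0.49966429 0.04630088 0.08092942]
```

Emit:
step_arm(steps=[0,0,0.03,0,0,0,48,0,0,0.03,0,0,0,48,0,0,0.03,0,0,0,48,0,0,0.03,0,0,0,48,0,0,0.03,0,0,0,48])

```text
time_s: 8.75
tcp_pos: [0.4996, 0.0463, 0.0808]
ee_rot: [-0.252, 2.861, 0.031]
wrist_force: [-10.0, -1.7, 19.8]
width: 0.0441
```

Emit:
step_arm(steps=[0,0,0.025,0,0,0,48,0,0,0.025,0,0,0,48,0,0,0.025,0,0,0,48,0,0,0.025,0,0,0,48,0,0,0.025,0,0,0,48])

```text
time_s: 9.38
tcp_pos: [0.4995, 0.0463, 0.0808]
ee_rot: [-0.252, 2.858, 0.031]
wrist_force: [-8.3, -2.0, 17.0]
width: 0.0442
```

Emit:
step_arm(steps=[0,0,0.025,0,0,0,48,0,0,0.025,0,0,0,48,0,0,0.025,0,0,0,48,0,0,0.025,0,0,0,48,0,0,0.025,0,0,0,48])

```text
time_s: 10.0
tcp_pos: [0.4995, 0.0463, 0.0808]
ee_rot: [-0.252, 2.856, 0.031]
wrist_force: [-9.0, -1.2, 18.7]
width: 0.044
```

```bash
python3 - <<'E'
from h import *
p,r,s=pose();n=-tool(YAW,T15).apply([0,0,1]);print(s["time_s"],"h mm",((p-KM)@n-.025)*1e3,s["wrist_force"],s["torque"],r.apply([0,1,0])[2],p)
i=camera("wrist");cv2.imwrite("pics/m.png",cv2.resize(i[180:360,210:430],(660,540))[:,:,::-1])
E
```

```text
10.0 h mm -4.668989647978812 [-8.97094502 -1.21223998 18.67909926] [-0.10563244  0.86932842 -0.12336766] -0.002988827683025372 [0.49945586 0.04629045 0.0808069 ]
```

View pics/m.png

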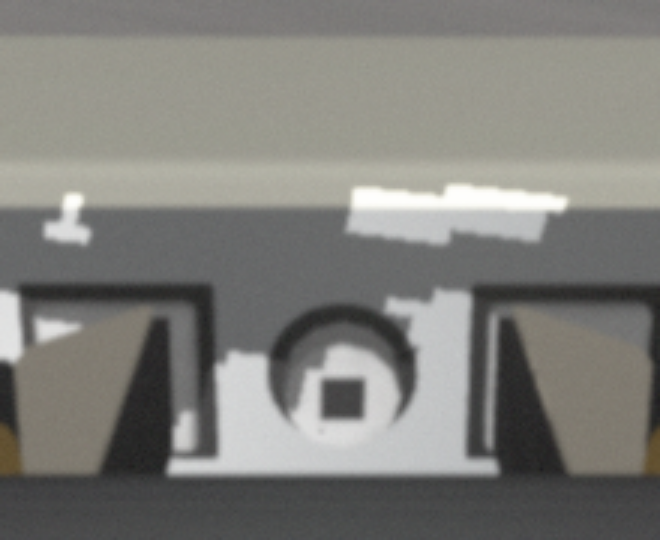

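Both tips sit inside the arrow keys with the keys down, and the round key at (342,395) is clear. They have been held for about 2.7 s. Now I'll release both at once and retreat.

Emit:
step_arm(steps=[0,0,-0.5,0,0,0,48,0,0,-0.9,0,0,0,48,0,0,-0.9,0,0,0,48,0.5,0,-0.9,0,0,0,48,0.8,0,-0.9,0,0,0,48])

```text
time_s: 10.68
tcp_pos: [0.4049, 0.0298, 0.2265]
ee_rot: [-0.253, 2.859, 0.031]
wrist_force: [-0.4, -0.0, 1.3]
width: 0.0446
```

Emit:
step_arm(steps=[1,0,0,0,0,0,48,0,0,0,0,0,0,48,0,0,0,0,0,0,48])

```text
time_s: 11.05
tcp_pos: [0.3657, 0.0226, 0.2175]
ee_rot: [-0.252, 2.854, 0.028]
wrist_force: [0.7, 0.5, -0.3]
width: 0.0441
```

```bash
python3 - <<'E'
from h import *
p,r,s=pose();print(p,s["wrist_force"],s["time_s"])
c=get_calibration("wrist")
i=camera("wrist");t=camera("top");j=camera("scene")
c0=cv2.imread("pics/scene1.png")[150:300,250:450]
cv2.imwrite("pics/z.png",np.vstack([np.hstack([cv2.resize(i,(400,300)),cv2.resize(t,(400,300))]),np.hstack([cv2.resize(j[150:300,250:450],(400,300)),cv2.resize(c0,(400,300))[:,:,::-1]])])[:,:,::-1])
# shift of the heater region between scene1 and now
f=lambda im:np.float32(cv2.cvtColor(im,cv2.COLOR_BGR2GRAY))[170:300,330:440]
print(cv2.phaseCorrelate(f(cv2.imread("pics/scene1.png")),f(j[:,:,::-1].copy())))
a=cv2.imread("pics/scene0.png")[...,::-1]
for n,b in (("rack",(270,380,265,355)),("bottle",(270,330,205,245)),("tray",(180,225,432,460)),("front",(235,290,255,330))):
    g=lambda q:np.float32(cv2.cvtColor(np.ascontiguousarray(q[b[0]:b[1],b[2]:b[3]]),cv2.COLOR_RGB2GRAY))
    print(n,cv2.phaseCorrelate(g(a),g(j)))
E
```

```text
[0.3656733  0.02259695 0.21745632] [ 0.72271681  0.50601069 -0.3367048 ] 11.05
((-0.0016935208782200561, 0.48213508492295887), 1.0123921298980714)
rack ((-0.03759952275559186, -0.0049387545206514005), 0.8531318907826035)
bottle ((0.06968879914271042, -0.08784061667817866), 0.9558795640865961)
tray ((-0.016104551431661562, 0.7930857145442971), 0.8014662382337782)
front ((0.5628927293620691, -0.13268973027740572), 0.6394657224019369)
```

View pics/z.png

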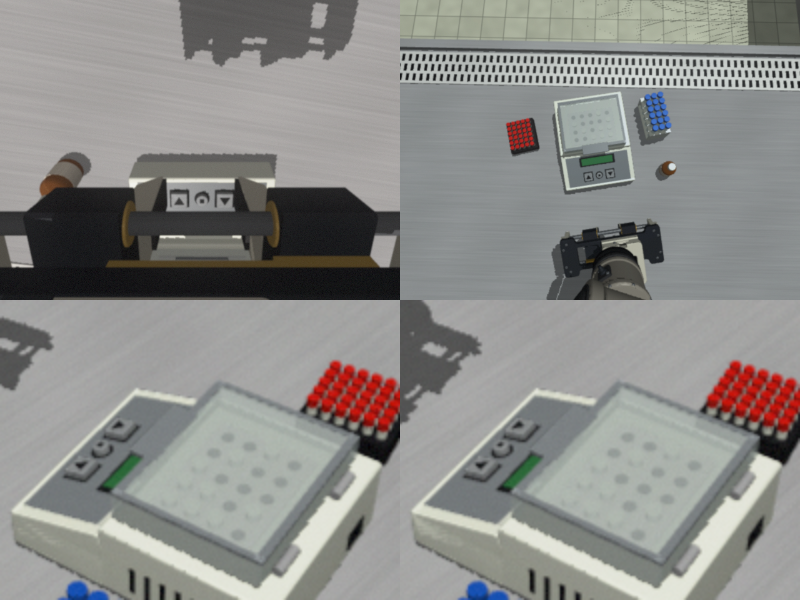

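All three clear-side objects look unmoved and the keys are back up. One last numeric check: did the heater shift, and is the lip at its shut height?

```bash
python3 - <<'E'
from h import *
t=camera("top")[:,:,::-1].copy();j=camera("scene")[:,:,::-1].copy()
def disp(t):
    g=cv2.inRange(cv2.cvtColor(t,cv2.COLOR_BGR2HSV),(45,80,30),(85,255,255))
    return cv2.minAreaRect(max(cv2.findContours(g,0,2)[0],key=cv2.contourArea))
print(disp(cv2.imread("pics/top0.png")),disp(t))
b=cv2.imread("pics/top0.png")
g=lambda q:np.float32(cv2.cvtColor(np.ascontiguousarray(q[246:312,258:380]),cv2.COLOR_BGR2GRAY))
print("front, top view",cv2.phaseCorrelate(g(b),g(t)))
ct,cs=get_calibration("top"),get_calibration("scene")
# draw lip top corners expected for lid 0 (green) and 0.06 (red)
def mk(im,c,x0,y0,k):
    o=cv2.resize(im[y0:y0+120,x0:x0+130],None,fx=k,fy=k,interpolation=cv2.INTER_CUBIC)
    for th,col in((0,(0,255,0)),(.08,(0,0,255))):
        for x,y in((.158,.035),(.158,-.035),(.142,.085),(.142,-.085)):
            q=O+RZ.apply([.11-x*np.cos(th)+.031*np.sin(th),y,.081+x*np.sin(th)+.031*np.cos(th)])
            u,v=proj(c,q);cv2.circle(o,(int((u-x0+.5)*k),int((v-y0+.5)*k)),2,col,-1)
    return o
cv2.imwrite("pics/y.png",np.hstack([mk(t,ct,245,180,3),mk(j,cs,270,180,3)]))
E
```

```text
((314.7469787597656, 256.1671142578125), (11.467432975769043, 50.376102447509766), 81.57302856445312) ((314.7861022949219, 256.10980224609375), (11.708402633666992, 50.48299026489258), 81.25383758544922)
front, top view ((0.438169222879516, 0.036062127786728126), 0.9474328399234347)
```

View pics/y.png

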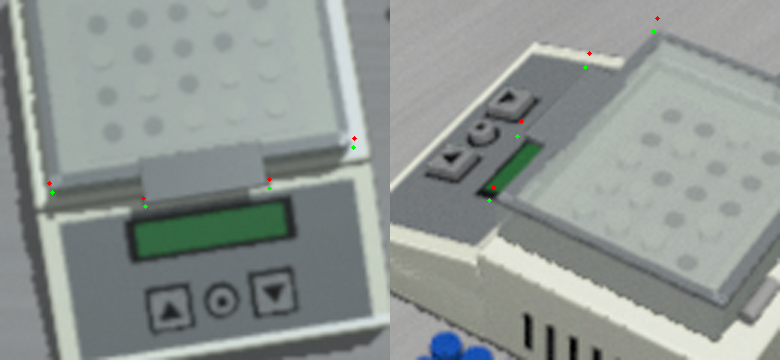

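```bash
python3 -c "
from station import *
print(close_job())"
```

```text
the job is handed in; nothing more can be done
None
```

I pressed the lid shut, then locked the keypad with both fingertips, and handed the job in at about 11 s of the 43 s allowed.

- **Lid:** With the fingers closed, I pushed the lip down along its arc until it stopped. The fingertips were then at 111.6 mm, against 112 mm expected when shut, and the force had risen to about 36 N. The last scene view fits the lid being shut. The top-view overlay was less clear-cut, with the lip falling between the marks I drew for 0 and 0.08 rad.
- **Keys:** I pressed both arrow keys in one row, square to the panel and with the fingertips level (within 0.2 mm across the keys). They went to about 4.7 mm by my estimate, past the 4 mm stop. I held them for about 2.7 s at 15–33 N in total, which is more than needed, and let go of both in one row. The round key stayed clear of the fingers in the pictures.
- **Last checks:** The wrist force was about zero and the arm was clear of everything.
    - **Heater:** the display centre is within 0.1 pixel of the start in the top view. Other image-shift checks on the heater read about 0.4–0.6 pixel, so a shift of about a millimetre can't be ruled out.
    - **Rack and bottle:** within 0.1 pixel of the start.
    - **Tray:** its check read 0.8 pixel. I put that down to the open lid being in that part of the first picture; the tray looks unmoved.

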